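Tip a standing carton and push it home on the label stop

TASK

Push the carton that stands on end high on its labelled side, so that it topples towards the end stop and lies flat with its blank white label on top. Then slide it along the table, square on, until it has pushed the stop's spring plunger fully in and rests firmly home against the stop plate, and leave it there. Push gently so that neither carton nor stop is rammed, do not lift the carton, and leave the other things on the table where they are.

Things in the scene. Friction and masses are not known exactly. Their poses are not given: they have to be found in the camera images.
- carton: Closed rigid cardboard carton, 130 (x) x 80 (y) x 200 (z) mm, 0.7 to 0.95 kg, evenly filled, loose, standing on end. Origin: centre of the end it stands on at the start; z runs up its length. Its +y broad face (taped seam, no label) looks towards the stop and must end underneath; toppled, it has its origin end away from the stop and its z axis towards the stop, and it slides with 3 to 7 N.
- carton_push (a point): Point on the carton's -y broad face, the side with the blank white label that must end on top: on its centre line, 150 mm above the standing end. Pushed here along the carton's +y, it tips with 2 to 3 N, passes its balance point after about 60 mm of push and falls by itself. Table friction is 0.45 to 0.75: pushed below about 90 mm it may slide instead of tipping.
- stop: End stop fixed to the steel table, 150 mm wide. Origin: on the table, on its centre line, below the front of the stop plate when that is set right back. +y is the direction in which to push the carton into it, x is across. At the start the carton's origin is 360 to 420 mm away along -y, within 12 mm of the centre line, 0.12 rad of square.
- stop_block (a point): Top middle of the stop's fixed grey block, 97 mm above the table. Before it on two rods is an upright aluminium stop plate, 110 mm wide, 14 to 80 mm above the table. The plate is clamped at a setting that differs every time and is not measured: its front is anywhere from 0 to 80 mm before the stop's origin (towards -y). On rubber it gives 1 mm per 6 N: feel for it.
- plunger_line (a point): Fixed point straight above the stop's origin, 42 mm over the table, on the axis of the black round spring plunger (34 mm wide) that stands 10 mm proud of the stop plate, wherever that is set. It gives with 0.9 N at first and 2.4 N when pushed in flush with the plate. Table friction alone holds a lying carton against it.
- tray_stack: Bystander: stack of four empty yellow trays, 190 x 140 x 65 mm, origin under its centre
- tape_roll: Bystander: roll of brown packing tape lying flat, 100 mm across, 48 mm high, origin under its centre
- label_roll: Bystander: roll of white blank labels standing on its end, 80 mm across, 55 mm high, origin under its centre
- marker: Bystander: fat marker pen lying along its y axis, 140 mm long, 18 mm thick, origin under the middle of its barrel
- small_carton: Bystander: small closed carton lying flat, 100 x 130 x 55 mm, origin under its centre
- tape_gun: Bystander: bench tape dispenser with a roll in it, 110 x 56 x 92 mm, origin under its centre

How it is judged:
By the outcome, as a careful person would: the job done as asked, in the order asked, and still so for the second after the job is handed in, with the robot touching nothing.
It also fails if it takes over 64 s, if anything falls off the work surface, if the arm or the gripper's body presses on something with over 40 N, if the wrist force passes 120 N, or if a joint passes its speed limit or range.

ROBOT

A 7-joint arm with a two-finger parallel gripper is mounted at the origin on the work surface. World frame = base frame: x ahead of the robot, y to its left, z up, the work surface at z = 0. Lengths are in m, angles in rad, forces in N, time in s.
With the tool pointing down it reaches from about 0.425 to 0.875 m from the base axis. Payload 8.4 kg.
Tool frame: the origin (TCP) lies on the centre line of the jaws, within the pads' length; the fingertips stand bot.tcp_to_tips ahead of it and the grasp point (between the pads) lies 6 mm ahead of it (bot.tcp_to_tips is the distance from the TCP to the fingertips, in m); x points along the fingers, y is the direction in which the jaws open and shut, and the axes are right-handed (so a half turn about x gives the same grasp; the last joint's range is limited). The gripper opens to 87 mm and grips with 3 to 60 N. Pads are 19 mm wide; open, the fingers measure 117 mm over their backs; the gripper's body (75 mm by 190 mm) begins 51 mm behind the grasp point.
Start: joints at [-1.293, 0.333, 0.04, 1.465, -0.013, 1.343, -0.059], TCP at [0.239, 0.604, 0.22] pointing down, gripper open.
Joint ranges: [-2.58, 2.58], [-0.38, 2.09], [-1.3, 1.39], [0.25, 2.4], [-1.5, 4.64], [0.08, 2.09], [-2.65, 2.65]. Speed limits (rad/s): [2.22, 2.22, 2.79, 2.79, 3.14, 3.14, 3.14].

INTERFACE

Orientations are given as a 3x3 rotation matrix whose columns are the frame's x, y, z axes.
In Python, from plant import bot gives the robot as it stands.
- The arm moves only by the tool play_rows, never from a script. Its arguments are lists of equal length, an entry for each row: "translation": the shift along the world's x, y, z each as a share of 15 cm, from -1 to 1, a list of three; "rot": the turn, a rotation vector about the world's x, y, z each as a share of 2 pi rad, from -1 to 1, a list of three; "hand": the closure, from -1 (fully open) to 1 (shut). In form: {"translation": [[tx, ty, tz], ...], "rot": [[rx, ry, rz], ...], "hand": [hand, ...]}. A call has 1 to 20 rows; each row is the pose to reach, as a shift and turn from the pose measured when the call began, turning the shorter way round; what a row does not reach only later rows make up. A row lasts 1/8 s, in which the tool goes at most 62.5 mm and 10.7 degrees, less where a joint would pass 70% of its speed; a pose out of reach is approached as far as the arm can. A call with a number of a shift or a turn outside -1 to 1 is refused whole. A call with a gripper value outside its range is refused whole. The fingers move at their own pace and stop on an object; "force" is the grip in N (left out, the last holds). Time passes only in rows, so rows that repeat a pose let the fingers close. It gives the time, the measured TCP pose, the force and the opening at its end, in the units of the state.
- bot.read_state(): the state, without advancing time (a new reading comes with each control period).
- bot.get_image(name): name is "scene" or "side" or "wrist"; returns (picture, depth): 400x640x3 uint8, blue, green, red; 400x640 float32, m along the optical axis (not along the pixel's ray), 0 where there is no reading.
- bot.calibration(name): a dict with "fovy" (degrees; the focal length in pixels is half the picture's height over the tangent of half this angle, whatever the lens; pixels are square), "cx", "cy" (the principal point, pixels), "xyz" and "attitude" of the camera in the world; the wrist camera has in their place "tool_from_camera" (4x4, takes a point from camera to tool coordinates, whose origin is the TCP and whose axes are the tool frame's). Camera axes: x right, y up, looking along -z (the intrinsics and any distortion apply to the point x, -y, -z); pixel columns grow to the right and rows downward; lengths in m; the calibration is good to about 2 mm. A picture is of the moment at which its call begins: read the wrist's pose just before it. calibration takes no time and is no camera call.
- bot.finish_job(): hands the job in, once; it reports no verdict.
The state is a dict: "time": time; "joint_positions": joint angles; "dq": joint speeds; "effort": joint torques, N m; "ee_pos": TCP position; "tcp_rot": TCP orientation; "wrist_force": force on the tool from outside, world axes, zero at the start; "torque": the same for the moment, N m; "grip_width": finger opening in m.
Only numpy, scipy, OpenCV 4.12 (cv2) and the standard library are available. Lean on these libraries where they do the work, as an engineer would, in place of code of your own. Each camera call takes 0.05 s, during which the arm holds its last target.

## Working session

There is one attempt and no reset: what is moved stays moved. The work goes in short steps, Python scripts to look and compute and a tool call to move; the robot and the scene stay as the last step left them, time stands still between calls to the robot, and variables do not carry over. Pictures are saved under pics/ and viewed, and the job is handed in when it is done.

Besides the shell and the picture viewer there is one more tool, called after ">>>" as name(argument=value, ...) on one line, values as JSON. play_rows: Moves the arm, as the interface text tells. Shift numbers are shares of 15 cm and turn numbers shares of 2 pi rad, none past 1 either way. Its arguments: {"type":"object","properties":{"translation":{"type":"array"},"rot":{"type":"array"},"hand":{"type":"array"},"force":{"type":"number"}},"required":["translation","rot","hand"]}

```bash
ls; mkdir -p pics
cat > h.py <<'E'
import numpy as np, cv2
from plant import bot
def ray(c,u,v,T=None):
    f=200/np.tan(np.radians(c['fovy'])/2)
    d=np.array([(u-c['cx'])/f,-(v-c['cy'])/f,-1.0])
    return d
E
python3 - <<'E'
from h import *
s=bot.read_state()
print(s)
print(bot.tcp_to_tips)
for n in ['scene','side','wrist']:
    print(n,bot.calibration(n))
    im,d=bot.get_image(n); cv2.imwrite(f'pics/{n}0.png',im); np.save(f'{n}0d.npy',d)
E
```

```text
pics
{'time': 0.0, 'joint_positions': array([-1.2932008 ,  0.33387944,  0.03988932,  1.4662791 , -0.01338674,
        1.34324973, -0.05849817]), 'dq': array([ 1.15367715e-03,  5.64779239e-05,  1.52800269e-03, -5.30975540e-04,
       -1.05330818e-03,  1.50773421e-04, -1.57103839e-03]), 'effort': array([-8.96175952e-04, -6.56342983e+01,  1.33461669e+00, -4.03829169e+01,
       -5.99392620e-02,  4.41766565e-02,  1.18781118e-04]), 'ee_pos': array([0.23903477, 0.60395978, 0.21937598]), 'tcp_rot': array([[-4.54426196e-04,  3.67967592e-01,  9.29838505e-01],
       [-1.48159724e-03,  9.29837332e-01, -3.67967852e-01],
       [-9.99998799e-01, -1.54486039e-03,  1.22637325e-04]]), 'wrist_force': array([ 0.08526142, -0.96272089,  0.07678193]), 'torque': array([-0.07463388,  0.00786571,  0.01787865]), 'grip_width': 0.08690218441220433}
0.025
scene {'fovy': 48.46118912178762, 'cx': 321.86132000303763, 'cy': 197.55376049222573, 'xyz': array([1.81523093, 0.07978231, 0.86999355]), 'attitude': array([[-0.06663174, -0.53518322,  0.84210399],
       [ 0.99746478, -0.01459512,  0.06964905],
       [-0.0249844 ,  0.84460991,  0.53479892]])}
side {'fovy': 56.88348899177142, 'cx': 321.1664404895279, 'cy': 203.15478684336492, 'xyz': array([0.39783018, 0.64182255, 0.81319855]), 'attitude': array([[-9.65331740e-01,  1.88939625e-01, -1.80101223e-01],
       [-2.61026064e-01, -6.98311362e-01,  6.66503290e-01],
       [ 1.62151497e-04,  6.90407894e-01,  7.23420288e-01]])}
wrist {'fovy': 70.810791640322, 'cx': 314.78973932223573, 'cy': 202.22855785022037, 'tool_from_camera': array([[ 6.74671723e-04,  2.52174522e-01, -9.67681536e-01,
        -1.63581548e-01],
       [ 9.99999771e-01, -1.17150658e-04,  6.66675071e-04,
        -8.69976892e-04],
       [ 5.47539391e-05, -9.67681764e-01, -2.52174544e-01,
        -6.79017110e-02],
       [ 0.00000000e+00,  0.00000000e+00,  0.00000000e+00,
         1.00000000e+00]])}
```

View pics/scene0.png

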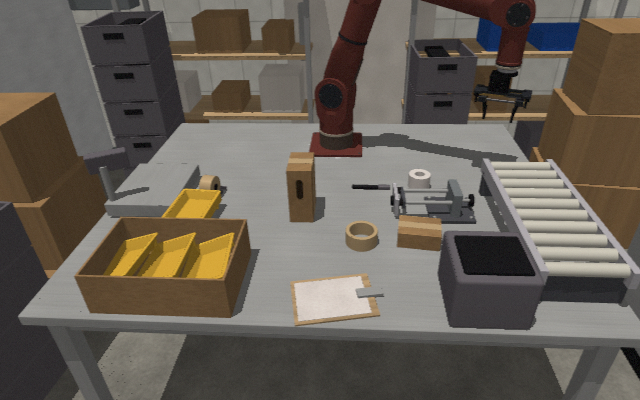

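View pics/side0.png

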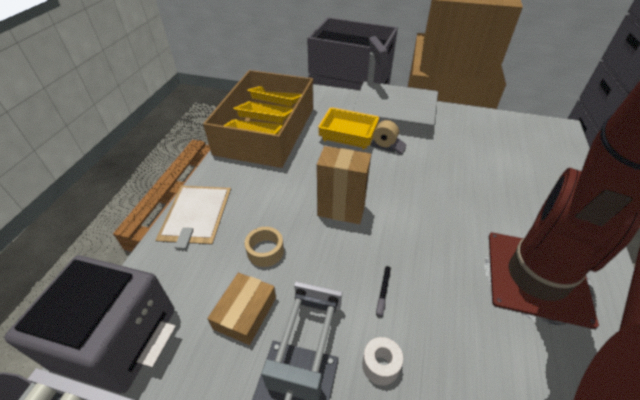

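View pics/wrist0.png

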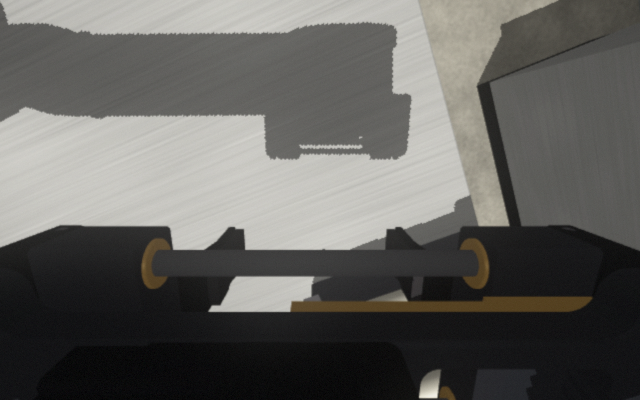

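The scene picture shows the carton standing at about (302,187) and the stop's plate at about (395,197), with the block at (458,200). The marker, tape roll and small carton are close to the lane. In the side view the carton is at (343,185) and the stop runs from (318,293) to (292,375). Next I measure these from depth.

```bash
cat >> h.py <<'E'
def cloud(n,d):
    c=bot.calibration(n); f=200/np.tan(np.radians(c['fovy'])/2)
    v,u=np.mgrid[0:400,0:640]
    P=np.stack([(u-c['cx'])/f*d,-(v-c['cy'])/f*d,-d],-1)
    return P@np.array(c['attitude']).T+np.array(c['xyz'])
def onplane(n,u,v,z):
    c=bot.calibration(n); f=200/np.tan(np.radians(c['fovy'])/2)
    r=np.array(c['attitude'])@np.array([(u-c['cx'])/f,-(v-c['cy'])/f,-1]); o=np.array(c['xyz'])
    return o+r*(z-o[2])/r[2]
E
python3 - <<'E'
from h import *
for n in ['scene','side']:
    d=np.load(n+'0d.npy'); P=cloud(n,d); im=cv2.imread(f'pics/{n}0.png')
    ok=d>0
    tab=ok&(abs(P[...,2])<.02)&(abs(P[...,0]-.6)<.3)&(abs(P[...,1])<.5); print(n,'table z',np.median(P[tab][:,2]))
    m=ok&(P[...,2]>.19)&(P[...,2]<.215)&(P[...,0]>.3)&(P[...,0]<.9)&(abs(P[...,1])<.5)
    k,l,st,ce=cv2.connectedComponentsWithStats(m.astype(np.uint8))
    for i in range(1,k):
        if st[i,4]>60:
            q=P[l==i]; r=cv2.minAreaRect((q[:,:2]*1000).astype(np.float32)); print('top',st[i],q.mean(0),r, cv2.boxPoints(r).tolist())
    # stop
    m=ok&(P[...,2]>.012)&(P[...,2]<.13)&(P[...,0]>.3)&(P[...,0]<.95)&(P[...,1]<.6)&(P[...,1]>-.6)
    k,l,st,ce=cv2.connectedComponentsWithStats(m.astype(np.uint8))
    for i in range(1,k):
        if st[i,4]>60:
            q=P[l==i]; r=cv2.minAreaRect((q[:,:2]*1000).astype(np.float32)); print(st[i],q.mean(0).round(3),q.max(0).round(3),np.round(r[0]),np.round(r[1]),r[2])
im=cv2.imread('pics/scene0.png'); cv2.imwrite('pics/a1.png',cv2.resize(im[120:270,270:490],None,fx=3.6,fy=3.6,interpolation=cv2.INTER_CUBIC))
im=cv2.imread('pics/side0.png'); cv2.imwrite('pics/a2.png',cv2.resize(im[130:400,230:430],None,fx=2.2,fy=2.2,interpolation=cv2.INTER_CUBIC))
E
```

```text
scene table z 0.0001740768114038005
top [286 152  28  22 525] [ 0.54671306 -0.09333911  0.19925789] ((537.9963989257812, -94.04069519042969), (138.28224182128906, 80.42257690429688), 0.27652138471603394) [[468.6619873046875, -54.1635627746582], [469.0501708984375, -134.585205078125], [607.330810546875, -133.91783142089844], [606.942626953125, -53.496185302734375]]
[ 479  158   85  141 3260] [0.7   0.564 0.108] [0.95  0.6   0.129] [653. 568.] [593.  65.] 0.002064329804852605
[ 106  164  145  128 9640] [ 0.75  -0.432  0.07 ] [ 0.95  -0.229  0.13 ] [ 626. -415.] [371. 648.] 89.99437713623047
[ 390  169   85   80 3157] [0.583 0.322 0.051] [0.745 0.483 0.101] [548. 308.] [304. 389.] 49.78281021118164
[287 171  29  50 827] [ 0.593 -0.089  0.072] [ 0.611 -0.054  0.13 ] [556. -67.] [ 71. 157.] 58.29105758666992
[345 221  32  29 689] [0.708 0.105 0.035] [0.755 0.153 0.052] [703. 105.] [105.  97.] 1.289689064025879
[437 243  11  53 326] [0.903 0.319 0.072] [0.95  0.32  0.129] [900. 319.] [99.  2.] 0.06638740748167038
[356 286  27  10 146] [0.931 0.127 0.014] [0.949 0.162 0.019] [932. 126.] [32
[... 905 characters left out ...]
48 0.164 0.017] [928. 128.] [31. 69.] 11.391297340393066
[377 266  14  50 249] [0.373 0.158 0.014] [0.381 0.215 0.018] [372. 146.] [139.  16.] 88.48514556884766
[ 208  273   68   71 2895] [0.674 0.297 0.05 ] [0.736 0.358 0.059] [680. 287.] [132. 102.] 82.827880859375
[  48  282  128  112 4203] [0.843 0.443 0.074] [0.95 0.52 0.13] [850. 446.] [224. 106.] 61.65201950073242
[ 259  282   83  118 4024] [0.514 0.354 0.066] [0.591 0.452 0.101] [517. 334.] [148. 235.] 1.099328637123108
[ 363  338   41   46 1372] [0.353 0.331 0.048] [0.392 0.365 0.059] [352. 326.] [79. 78.] 13.247915267944336
[  25  370  107   30 1613] [0.884 0.555 0.122] [0.95  0.587 0.129] [857. 562.] [187.  47.] 0.6237608194351196
```

View pics/a1.png

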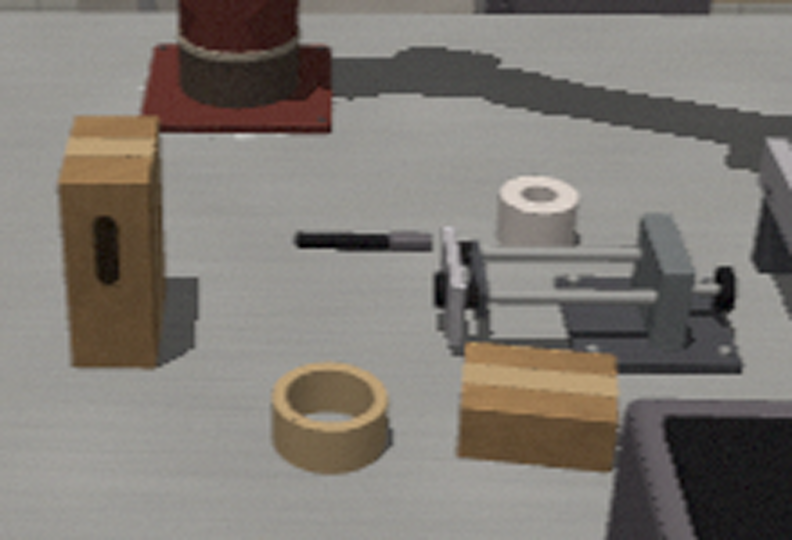

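View pics/a2.png

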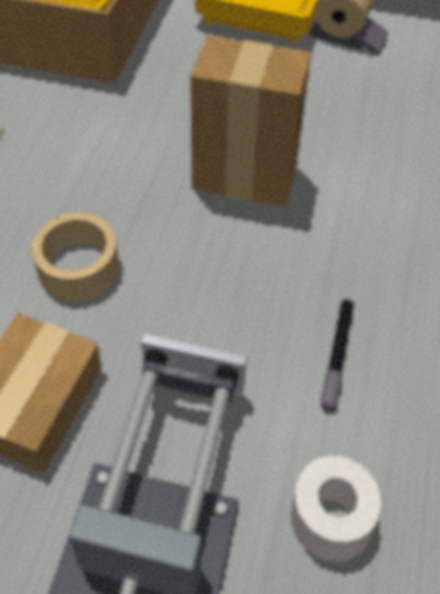

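Run:
```python
from h import *
for n in ['scene','side']:
    d=np.load(n+'0d.npy'); P=cloud(n,d)
    reg=(d>0)&(P[...,0]>.44)&(P[...,0]<.62)&(P[...,1]<.5)&(P[...,1]>.17)
    m=reg&(P[...,2]>.090)&(P[...,2]<.103); q=P[m]; r=cv2.minAreaRect((q[:,:2]*1000).astype(np.float32)); print('block top',len(q),q.mean(0),r)
    m=reg&(P[...,2]>.03)&(P[...,2]<.082)&(P[...,1]<.26); q=P[m]; r=cv2.minAreaRect((q[:,:2]*1000).astype(np.float32)); print('plate',len(q),q.min(0),q.max(0),r)
    m=reg&(P[...,2]>.072)&(P[...,2]<.084)&(P[...,1]<.26); q=P[m]; r=cv2.minAreaRect((q[:,:2]*1000).astype(np.float32)); print('plate top',len(q),q.min(0),q.max(0),r)
    # rods
    m=reg&(P[...,2]>.035)&(P[...,2]<.075)&(P[...,1]<.36)&(P[...,1]>.26); 
    k,l,st,ce=cv2.connectedComponentsWithStats(m.astype(np.uint8))
    for i in range(1,k):
        if st[i,4]>40:
            q=P[l==i]; vx=cv2.fitLine(q.astype(np.float32),cv2.DIST_HUBER,0,.001,.001).ravel(); print('rod',st[i,4],vx, np.arctan2(-vx[0],vx[1]))
    # carton +y and +x faces
    if n=='side':
        m=(d>0)&(P[...,0]>.45)&(P[...,0]<.62)&(P[...,2]>.03)&(P[...,2]<.19)&(abs(P[...,1]+.05)<.03); q=P[m]; print('carton +y face slope',np.polyfit(q[:,0]-.53,q[:,1],1), q[:,0].min(),q[:,0].max())
```

```text
block top 172 [0.52347178 0.41680896 0.09602265] ((519.870849609375, 417.379150390625), (114.90728759765625, 31.510845184326172), 2.5457701683044434)
plate 304 [0.46281742 0.20600931 0.03033767] [0.58009619 0.25965494 0.08168505] ((521.4998779296875, 232.76585388183594), (53.47049331665039, 117.23709869384766), 89.77721405029297)
plate top 77 [0.46524103 0.21580751 0.07200133] [0.58009619 0.24744487 0.08321531] ((523.0614013671875, 229.9691162109375), (31.10981559753418, 114.21125793457031), 85.86370086669922)
rod 123 [ 0.01441507  0.99945366 -0.02974232  0.48535487  0.3106802   0.06252027] -0.014421952
rod 136 [-9.1276015e-04  9.9991047e-01 -1.3352961e-02  5.6093144e-01
  3.1301340e-01  6.2673964e-02] 0.0009128416
block top 1012 [0.51442824 0.42097904 0.09631855] ((515.8063354492188, 420.0003662109375), (110.0325698852539, 30.464309692382812), 1.3863906860351562)
plate 988 [0.46368473 0.21734251 0.03041857] [0.57377072 0.25998013 0.08199168] ((518.6800537109375, 238.79034423828125), (110.06503295898438, 42.62815856933594), 0.17784327268600464)
plate top 307 [0.46379018 0.21734251 0.07204229] [0.57377072 0.24822422 0.08376918] ((518.7535400390625, 232.8723907470703), (109.95481872558594, 30.791893005371094), 0.17784327268600464)
rod 291 [-9.1782194e-03  9.9995756e-01  8.0915523e-04  5.5430102e-01
  3.1214651e-01  6.5014787e-02] 0.009178351
rod 306 [-1.5032392e-02  9.9988687e-01 -4.6659645e-04  4.7882745e-01
  3.1207588e-01  6.4916730e-02] 0.01503296
carton +y face slope [ 0.02052702 -0.05379363] 0.46919304484964486 0.5985432726586224
```

>>> play_rows(translation=[[0.1,-0.25,0.35],[0.2,-0.6,0.6],[0.35,-1,0.65],[0.35,-1,0.65]], rot=[[0,0,-0.0125],[0,0,-0.025],[0,0,-0.0375],[0,0,-0.0375]], hand=[-0.3,-0.3,-0.3,-0.3])

```text
time: 0.65
ee_pos: [0.2944, 0.4506, 0.3189]
tcp_rot: [[0.001, 0.58, 0.814], [0.001, 0.814, -0.58], [-1.0, 0.001, 0.0]]
wrist_force: [-0.4, 0.2, -0.3]
grip_width: 0.0594
```

>>> play_rows(translation=[[0.1,-0.35,0],[0.25,-0.7,0],[0.35,-1,0],[0.35,-1,0]], rot=[[0,0,-0.0125],[0,0,-0.025],[0,0,-0.0375],[0,0,-0.0375]], hand=[-0.3,-0.3,-0.3,-0.3])

```text
time: 1.15
ee_pos: [0.3483, 0.2978, 0.3192]
tcp_rot: [[0.002, 0.758, 0.652], [0.001, 0.652, -0.758], [-1.0, 0.002, 0.0]]
wrist_force: [-0.0, 0.7, -0.3]
grip_width: 0.0568
```

>>> play_rows(translation=[[0.1,-0.35,0],[0.25,-0.7,0],[0.35,-1,0],[0.35,-1,0]], rot=[[0,0,-0.0125],[0,0,-0.025],[0,0,-0.0375],[0,0,-0.0375]], hand=[-0.3,-0.3,-0.3,-0.3])

```text
time: 1.65
ee_pos: [0.4018, 0.1458, 0.3193]
tcp_rot: [[0.002, 0.891, 0.453], [0.001, 0.453, -0.891], [-1.0, 0.002, 0.0]]
wrist_force: [-0.7, 1.1, 0.0]
grip_width: 0.0568
```

>>> play_rows(translation=[[0.1,-0.35,0],[0.25,-0.7,0],[0.35,-1,0],[0.35,-1,0]], rot=[[0,0,-0.0125],[0,0,-0.025],[0,0,-0.0375],[0,0,-0.0375]], hand=[-0.3,-0.3,-0.3,-0.3])

```text
time: 2.15
ee_pos: [0.4551, -0.0057, 0.3193]
tcp_rot: [[0.003, 0.973, 0.229], [-0.0, 0.229, -0.973], [-1.0, 0.002, 0.001]]
wrist_force: [0.0, 0.0, 0.2]
grip_width: 0.0564
```

>>> play_rows(translation=[[0.15,-0.35,0],[0.35,-0.7,0],[0.53,-1,0],[0.53,-1,0]], rot=[[0,0,-0.011],[0,0,-0.022],[0,0,-0.034],[0,0,-0.034]], hand=[-0.3,-0.3,-0.3,-0.3])

```text
time: 2.65
ee_pos: [0.536, -0.156, 0.3178]
tcp_rot: [[-0.0, 1.0, 0.017], [-0.004, 0.017, -1.0], [-1.0, -0.0, 0.004]]
wrist_force: [0.0, 0.9, 0.1]
grip_width: 0.0565
```

>>> play_rows(translation=[[0,-0.2,0],[0,-0.23,-0.3],[0,-0.23,-0.6],[0,-0.23,-0.9],[0,-0.23,-0.9]], rot=[[0,0,0],[0,0,0],[0,0,0],[0,0,0],[0,0,0]], hand=[-0.3,-0.3,-0.3,-0.3,-0.3])

```text
time: 3.28
ee_pos: [0.5348, -0.1867, 0.1799]
tcp_rot: [[-0.006, 1.0, 0.021], [-0.002, 0.021, -1.0], [-1.0, -0.006, 0.002]]
wrist_force: [0.2, 0.8, 0.4]
grip_width: 0.0568
```

Run:
```python
from h import *
s=bot.read_state(); print(s['time'],s['ee_pos'],s['tcp_rot'],s['wrist_force'],s['joint_positions'])
for n in ['scene','side','wrist']:
    im,d=bot.get_image(n); cv2.imwrite(f'pics/{n}1.png',im)
print(bot.read_state()['wrist_force'])
```

```text
3.275 [ 0.53475334 -0.18670414  0.1799494 ] [[-0.00640427  0.99975491  0.02119214]
 [-0.00225778  0.02117807 -0.99977317]
 [-0.99997694 -0.00645066  0.0021216 ]] [0.24503176 0.78250553 0.44582501] [-0.50664399  0.2578283   0.89997604  1.75721695 -0.20849413  1.23401037
  0.4689248 ]
[-0.39438731 -0.30734766  0.36163036]
```

View pics/scene1.png

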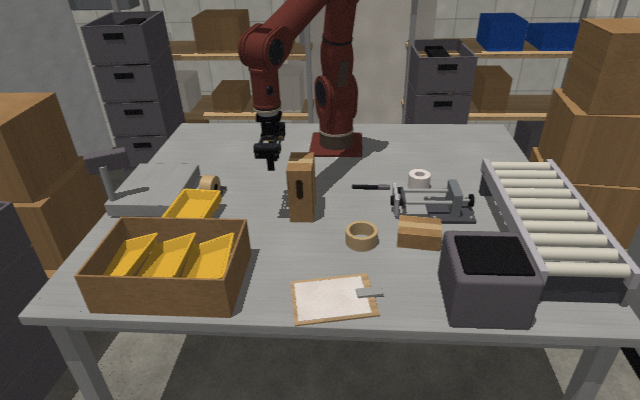

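View pics/side1.png

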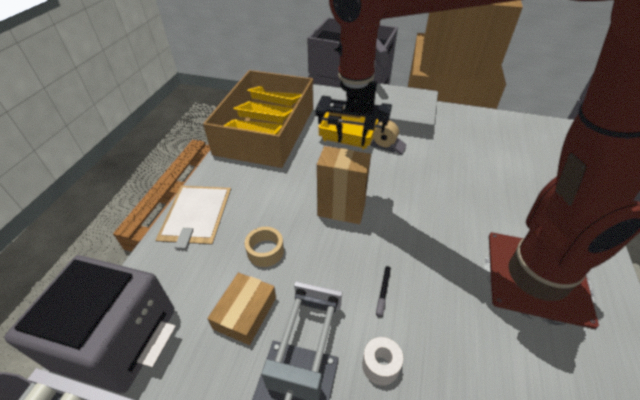

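The gripper stands behind the carton at (343,120) in the side view, with its fingers level with the upper part of the label face and nothing touching. I'm approaching slowly.

>>> play_rows(translation=[[0,0.08,0.02],[0,0.15,0.02],[0,0.2,0.02],[0,0.22,0.02],[0,0.24,0.02],[0,0.26,0.02],[0,0.28,0.02],[0,0.3,0.02],[0,0.32,0.02],[0,0.34,0.02]], rot=[[0,0,0],[0,0,0],[0,0,0],[0,0,0],[0,0,0],[0,0,0],[0,0,0],[0,0,0],[0,0,0],[0,0,0]], hand=[-0.3,-0.3,-0.3,-0.3,-0.3,-0.3,-0.3,-0.3,-0.3,-0.3])

```text
time: 4.68
ee_pos: [0.5374, -0.1388, 0.1878]
tcp_rot: [[0.002, 1.0, 0.018], [-0.005, 0.018, -1.0], [-1.0, 0.002, 0.005]]
wrist_force: [0.2, -2.6, 1.9]
grip_width: 0.0565
```

Run:
```python
from h import *
s=bot.read_state(); print(s['time'],s['ee_pos'],s['wrist_force'],s['tcp_rot'][:,1])
im,d=bot.get_image('side'); cv2.imwrite(f'pics/side2.png',cv2.resize(im[80:300,220:440],None,fx=2.5,fy=2.5))
```

```text
4.675 [ 0.53743434 -0.13880074  0.18783061] [ 0.24336889 -2.62076418  1.92697561] [0.99983039 0.01831688 0.00192051]
```

View pics/side2.png

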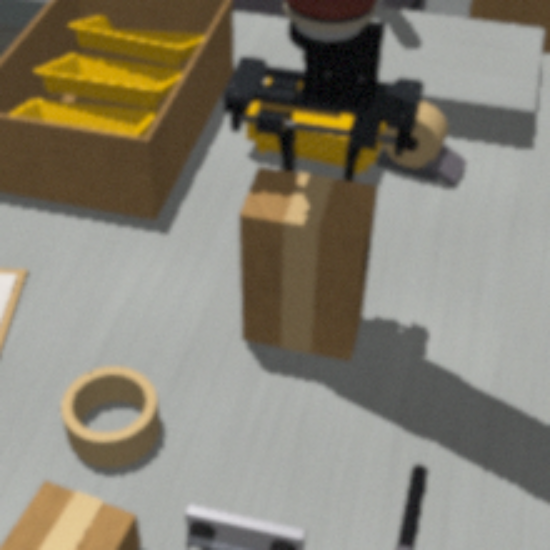

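It has touched and the carton is tipping (2.6 N). Carrying on slowly.

>>> play_rows(translation=[[-0.01,0.02,0],[-0.01,0.04,0],[-0.01,0.06,0],[-0.01,0.08,0],[-0.01,0.1,0],[-0.01,0.12,0],[-0.01,0.14,0],[-0.01,0.16,0],[-0.01,0.18,0],[-0.01,0.2,0],[-0.01,0.22,0],[-0.01,0.24,0]], rot=[[0,0,0],[0,0,0],[0,0,0],[0,0,0],[0,0,0],[0,0,0],[0,0,0],[0,0,0],[0,0,0],[0,0,0],[0,0,0],[0,0,0]], hand=[-0.3,-0.3,-0.3,-0.3,-0.3,-0.3,-0.3,-0.3,-0.3,-0.3,-0.3,-0.3])

```text
time: 6.22
ee_pos: [0.5359, -0.102, 0.1877]
tcp_rot: [[0.002, 1.0, 0.019], [-0.004, 0.019, -1.0], [-1.0, 0.002, 0.004]]
wrist_force: [-0.1, -0.6, 1.2]
grip_width: 0.0565
```

Run:
```python
from h import *
s=bot.read_state(); print(s['time'],s['ee_pos'],s['wrist_force'],s['tcp_rot'][:,1])
im,d=bot.get_image('side'); cv2.imwrite(f'pics/side3.png',cv2.resize(im[80:300,220:440],None,fx=2.5,fy=2.5))
im,d=bot.get_image('scene'); cv2.imwrite(f'pics/scene3.png',cv2.resize(im[100:270,220:440],None,fx=2.5,fy=2.5))
```

```text
6.225 [ 0.5359407  -0.10197474  0.18773721] [-0.05565459 -0.56120098  1.15856341] [0.99982203 0.01878614 0.00172674]
```

View pics/side3.png

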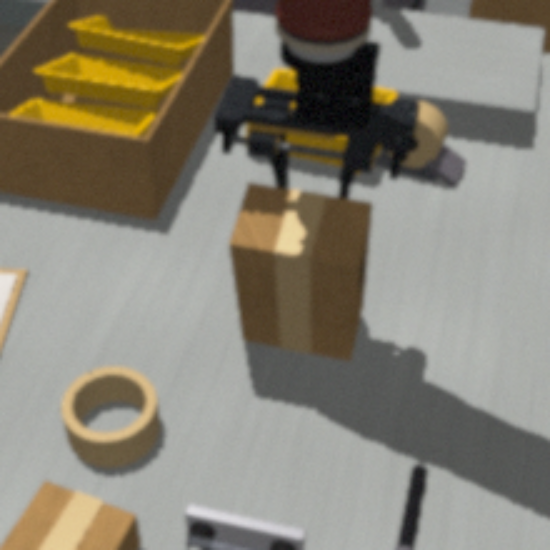

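View pics/scene3.png

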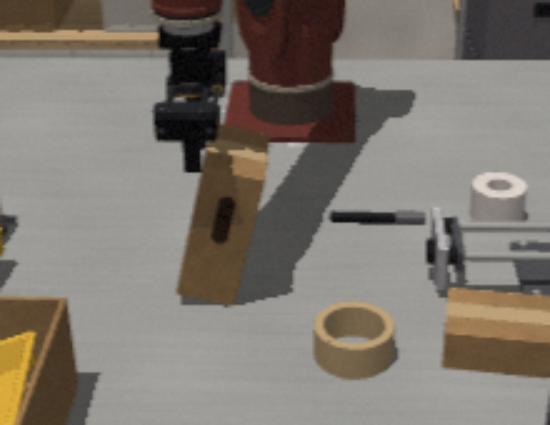

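It is tilted about 15° with its base not slipping. A little further should pass the balance point.

>>> play_rows(translation=[[0,0.02,0],[0,0.04,0],[0,0.06,0],[0,0.08,0],[0,0.1,0],[0,0.12,0],[0,0.14,0],[0,0.16,0],[0,0.18,0],[0,0.19,0]], rot=[[0,0,0],[0,0,0],[0,0,0],[0,0,0],[0,0,0],[0,0,0],[0,0,0],[0,0,0],[0,0,0],[0,0,0]], hand=[-0.3,-0.3,-0.3,-0.3,-0.3,-0.3,-0.3,-0.3,-0.3,-0.3])

```text
time: 7.58
ee_pos: [0.5359, -0.0729, 0.1876]
tcp_rot: [[0.002, 1.0, 0.02], [-0.004, 0.02, -1.0], [-1.0, 0.002, 0.004]]
wrist_force: [0.3, 0.5, -0.1]
grip_width: 0.0564
```

Run:
```python
from h import *
s=bot.read_state(); print(s['time'],s['ee_pos'],s['wrist_force'],s['tcp_rot'][:,1])
im,d=bot.get_image('scene'); cv2.imwrite(f'pics/scene4.png',cv2.resize(im[100:270,220:440],None,fx=2.5,fy=2.5))
```

```text
7.575 [ 0.53594189 -0.07285296  0.18762282] [ 0.31093256  0.4523931  -0.12594482] [0.99980362 0.01975966 0.0015064 ]
```

View pics/scene4.png

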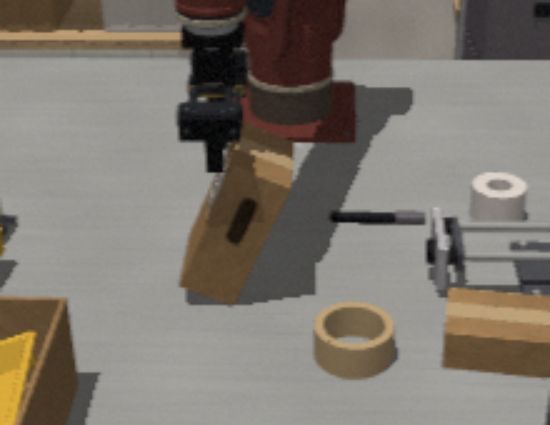

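>>> play_rows(translation=[[0,0,0.1],[0,0,0.1],[0,0,0.1],[0,0,0.1],[0,0,0.1],[0,0,0.1]], rot=[[0,0,0],[0,0,0],[0,0,0],[0,0,0],[0,0,0],[0,0,0]], hand=[-0.3,-0.3,-0.3,-0.3,-0.3,-0.3])

```text
time: 8.38
ee_pos: [0.5359, -0.0728, 0.2025]
tcp_rot: [[0.001, 1.0, 0.02], [-0.004, 0.02, -1.0], [-1.0, 0.001, 0.004]]
wrist_force: [0.1, -0.5, 0.4]
grip_width: 0.0563
```

Run:
```python
from h import *
s=bot.read_state(); print(s['time'],s['ee_pos'],s['wrist_force'],s['tcp_rot'][:,1])
for n in ['scene','side']:
    im,d=bot.get_image(n); cv2.imwrite(f'pics/{n}5.png',im[80:400,180:500] if n=='scene' else im); np.save(n+'5d.npy',d)
    P=cloud(n,d)
    m=(d>0)&(P[...,2]>.07)&(P[...,2]<.09)&(P[...,0]>.44)&(P[...,0]<.63)&(P[...,1]>-.1)&(P[...,1]<.3)
    k,l,st,ce=cv2.connectedComponentsWithStats(m.astype(np.uint8))
    for i in range(1,k):
        if st[i,4]>60:
            q=P[l==i]; r=cv2.minAreaRect((q[:,:2]*1000).astype(np.float32)); print(n,st[i],q.mean(0),r,q.min(0),q.max(0))
```

```text
8.375 [ 0.53589638 -0.07276354  0.2025107 ] [ 0.13055816 -0.47853695  0.44457656] [0.99980456 0.01972556 0.00132211]
scene [ 315  183   62   24 1339] [0.54456136 0.05534183 0.07931088] ((536.7384643554688, 54.83637237548828), (139.75552368164062, 200.44320678710938), 0.0007353639230132103) [ 0.46685955 -0.0453858   0.07006981] [0.60661503 0.15505868 0.0848212 ]
scene [393 183  10  20  88] [0.52881993 0.22380981 0.07742046] ((522.2817993164062, 229.12112426757812), (112.49884796142578, 26.479597091674805), 1.282378911972046) [0.46609904 0.21615086 0.07021735] [0.57857881 0.24301552 0.08513467]
side [ 295  200   67   71 3203] [0.53183544 0.06698411 0.07944122] ((533.4378662109375, 56.45655059814453), (130.4750213623047, 203.07789611816406), 0.452737420797348) [ 0.4676026  -0.04529097  0.07003786] [0.59910762 0.15817893 0.08441716]
side [294 282  48  24 394] [0.51845763 0.22859605 0.07646768] ((519.05224609375, 234.64547729492188), (34.60332107543945, 110.01055145263672), 89.86687469482422) [0.46403095 0.21723666 0.07002058] [0.57404003 0.25191903 0.08275442]
```

View pics/scene5.png

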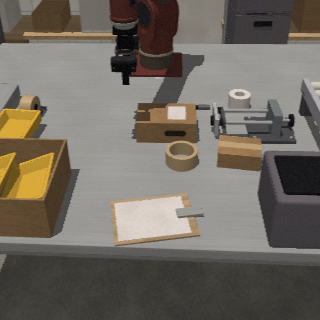

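View pics/side5.png

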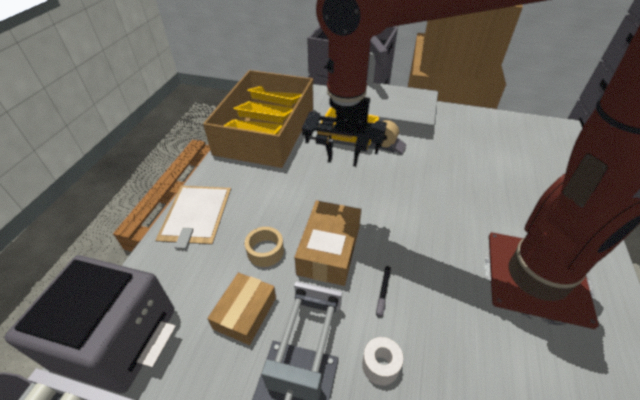

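The carton lies flat with its white label on top, centred at (323,242) in the side view. Its front is about 60 mm short of the plate. Next I measure the yaw of carton and plate by fitting lines to their edges.

Run:
```python
from h import *
for tag,n in (('5','side'),('5','scene')):
    d=np.load(f'{n}{tag}d.npy'); P=cloud(n,d)
    def edges(m,name,zr):
        # extents per column-of-x bins
        q=P[m]
        x=q[:,0]; xs=np.linspace(np.percentile(x,4),np.percentile(x,96),16); lo=[];hi=[];xc=[]
        for a,b in zip(xs[:-1],xs[1:]):
            w=q[(x>=a)&(x<b)]
            if len(w)>3: xc.append((a+b)/2); lo.append(w[:,1].min()); hi.append(w[:,1].max())
        xc=np.array(xc)
        for nm,v in(('ymin',lo),('ymax',hi)):
            v=np.array(v); p=np.polyfit(xc-.52,v,1); r=v-np.polyval(p,xc-.52); g=abs(r)<2*r.std()+1e-4; p=np.polyfit(xc[g]-.52,v[g],1); print(n,name,nm,'slope %.4f y@.52 %.4f rms %.4f'%(p[0],p[1],r[g].std()))
        y=q[:,1]; ys=np.linspace(np.percentile(y,4),np.percentile(y,96),16); lo=[];hi=[];yc=[]
        for a,b in zip(ys[:-1],ys[1:]):
            w=q[(y>=a)&(y<b)]
            if len(w)>3: yc.append((a+b)/2); lo.append(w[:,0].min()); hi.append(w[:,0].max())
        yc=np.array(yc)
        for nm,v in(('xmin',lo),('xmax',hi)):
            v=np.array(v); p=np.polyfit(yc,v,1); print(n,name,nm,'yaw %.4f x@0.1 %.4f'%(-p[0],np.polyval(p,.1)))
    reg=(d>0)&(P[...,0]>.44)&(P[...,0]<.62)
    edges(reg&(P[...,2]>.074)&(P[...,2]<.086)&(P[...,1]>-.06)&(P[...,1]<.17),'carton',0)
    edges(reg&(P[...,2]>.075)&(P[...,2]<.084)&(P[...,1]>.2)&(P[...,1]<.27),'plate',0)
    edges(reg&(P[...,2]>.091)&(P[...,2]<.103)&(P[...,1]>.39)&(P[...,1]<.45),'block',0)
# label line + plate edges via gradient in side image
im=cv2.imread('pics/side5.png'); cv2.imwrite('pics/side5z.png',cv2.resize(im[190:400,240:390],None,fx=3.5,fy=2.8,interpolation=cv2.INTER_CUBIC))
```

```text
side carton ymin slope 0.0137 y@.52 -0.0430 rms 0.0013
side carton ymax slope 0.0056 y@.52 0.1572 rms 0.0004
side carton xmin yaw 0.0111 x@0.1 0.4680
side carton xmax yaw 0.0090 x@0.1 0.5973
side plate ymin slope 0.0077 y@.52 0.2187 rms 0.0011
side plate ymax slope 0.0103 y@.52 0.2301 rms 0.0006
side plate xmin yaw -0.1830 x@0.1 0.4483
side plate xmax yaw -0.8221 x@0.1 0.4656
side block ymin slope 0.0164 y@.52 0.4055 rms 0.0005
side block ymax slope 0.0177 y@.52 0.4347 rms 0.0003
side block xmin yaw 0.0059 x@0.1 0.4635
side block xmax yaw -0.0508 x@0.1 0.5526
scene carton ymin slope 0.0067 y@.52 -0.0429 rms 0.0016
scene carton ymax slope 0.0186 y@.52 0.1529 rms 0.0010
scene carton xmin yaw 0.0260 x@0.1 0.4698
scene carton xmax yaw 0.0141 x@0.1 0.6029
scene plate ymin slope -0.0037 y@.52 0.2180 rms 0.0011
scene plate ymax slope 0.0229 y@.52 0.2256 rms 0.0023
scene plate xmin yaw 0.8741 x@0.1 0.5877
scene plate xmax yaw 2.6962 x@0.1 0.8958
scene block ymin slope 0.0191 y@.52 0.4040 rms 0.0012
scene block ymax slope 0.0109 y@.52 0.4308 rms 0.0012
scene block xmin yaw -0.0234 x@0.1 0.4626
scene block xmax yaw 0.1884 x@0.1 0.6274
```

View pics/side5z.png

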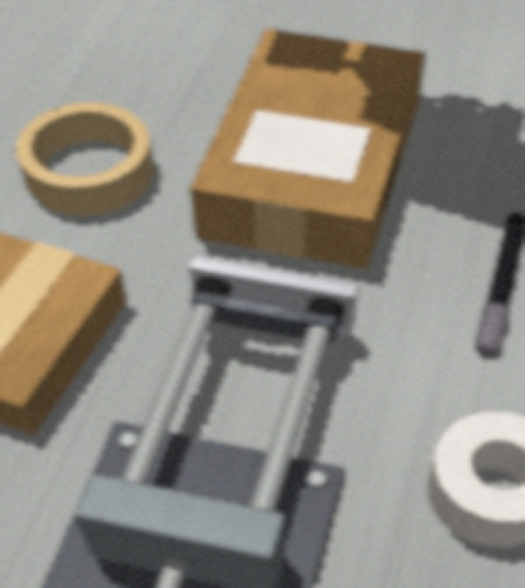

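>>> play_rows(translation=[[-0.01,-0.1,0],[-0.01,-0.12,-0.2],[-0.01,-0.12,-0.45],[-0.01,-0.12,-0.7],[-0.01,-0.12,-0.9],[-0.01,-0.12,-0.98],[-0.01,-0.12,-0.98],[-0.01,-0.12,-0.98]], rot=[[0,0,-0.001],[0,0,-0.001],[0,0,-0.001],[0,0,-0.001],[0,0,-0.001],[0,0,-0.001],[0,0,-0.001],[0,0,-0.001]], hand=[-0.3,-0.3,-0.3,-0.3,-0.3,-0.3,-0.3,-0.3])

```text
time: 9.48
ee_pos: [0.5352, -0.0912, 0.0568]
tcp_rot: [[0.003, 1.0, 0.013], [-0.004, 0.013, -1.0], [-1.0, 0.003, 0.004]]
wrist_force: [-0.2, -0.2, -0.5]
grip_width: 0.0564
```

>>> play_rows(translation=[[0,0.05,0],[0,0.1,0],[0,0.13,0],[0,0.16,0],[0,0.18,0],[0,0.2,0],[0,0.22,0],[0,0.24,0],[0,0.24,0]], rot=[[0,0,0],[0,0,0],[0,0,0],[0,0,0],[0,0,0],[0,0,0],[0,0,0],[0,0,0],[0,0,0]], hand=[-0.3,-0.3,-0.3,-0.3,-0.3,-0.3,-0.3,-0.3,-0.3])

```text
time: 10.6
ee_pos: [0.5352, -0.055, 0.0567]
tcp_rot: [[0.003, 1.0, 0.013], [-0.004, 0.013, -1.0], [-1.0, 0.003, 0.004]]
wrist_force: [-0.2, 0.0, -0.4]
grip_width: 0.0566
```

Run:
```python
from h import *
s=bot.read_state(); print(s['time'],s['ee_pos'],s['wrist_force'],s['torque'],s['tcp_rot'][:,1])
im,d=bot.get_image('scene'); cv2.imwrite(f'pics/scene6.png',cv2.resize(im[100:270,270:490],None,fx=3,fy=3))
```

```text
10.6 [ 0.53523885 -0.05503434  0.0567386 ] [-0.19490639  0.01647337 -0.41874559] [-0.1060066   0.03289326  0.03833081] [0.99990512 0.01342938 0.00306602]
```

View pics/scene6.png

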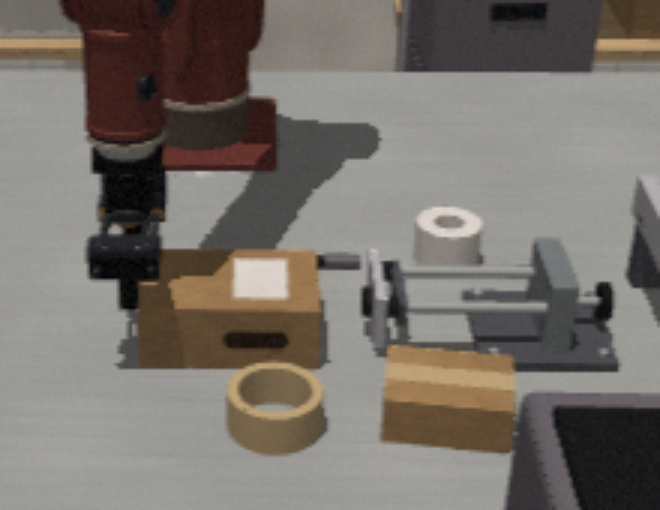

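It stands just short of the carton's rear face. Now I slide it slowly.

>>> play_rows(translation=[[0,0.02,0],[0,0.04,0],[0,0.06,0],[0,0.08,0],[0,0.1,0],[0,0.12,0],[0,0.14,0],[0,0.16,0],[0,0.18,0],[0,0.2,0],[0,0.22,0],[0,0.24,0]], rot=[[0,0,0],[0,0,0],[0,0,0],[0,0,0],[0,0,0],[0,0,0],[0,0,0],[0,0,0],[0,0,0],[0,0,0],[0,0,0],[0,0,0]], hand=[-0.3,-0.3,-0.3,-0.3,-0.3,-0.3,-0.3,-0.3,-0.3,-0.3,-0.3,-0.3])

```text
time: 12.15
ee_pos: [0.5353, -0.0189, 0.0568]
tcp_rot: [[0.003, 1.0, 0.013], [-0.004, 0.013, -1.0], [-1.0, 0.003, 0.004]]
wrist_force: [0.1, -4.0, 0.7]
grip_width: 0.0564
```

```bash
cat > chk.py <<'E'
from h import *
import sys
s=bot.read_state(); print(s['time'],s['ee_pos'],s['wrist_force'],s['torque'],s['tcp_rot'][:,1])
im,d=bot.get_image('side'); P=cloud('side',d)
cv2.imwrite(f'pics/side{sys.argv[1]}.png',cv2.resize(im[180:400,230:430],None,fx=2.7,fy=2.7,interpolation=cv2.INTER_CUBIC))
reg=(d>0)&(P[...,0]>.44)&(P[...,0]<.62)
hsv=cv2.cvtColor(im,cv2.COLOR_BGR2HSV)
brown=(hsv[...,1]>90)&(hsv[...,0]<25)
def ed(m,name,hi):
    q=P[m];x=q[:,0];xs=np.linspace(x.min()+.004,x.max()-.004,16);xc=[];v=[]
    for a,b in zip(xs[:-1],xs[1:]):
        w=q[(x>=a)&(x<b)]
        if len(w)>2: xc.append((a+b)/2); v.append(w[:,1].max() if hi else w[:,1].min())
    xc=np.array(xc);v=np.array(v);p=np.polyfit(xc-.52,v,1);print(name,'slope %.4f y@.52 %.4f'%tuple(p),'x %.4f %.4f'%(x.min(),x.max()))
top=reg&(P[...,2]>.074)&(P[...,2]<.086)
ed(top&brown&(P[...,1]>-.02)&(P[...,1]<.25),'carton front',1)
ed(top&~brown&(P[...,1]>.19)&(P[...,1]<.29)&(hsv[...,1]<60)&(P[...,2]<.083),'plate back',1)
ed(top&~brown&(P[...,1]>.20)&(P[...,1]<.29)&(hsv[...,1]<60)&(P[...,2]<.083),'plate front',0)
E
python3 chk.py 7
```

```text
12.15 [ 0.53527818 -0.01892534  0.05677431] [ 0.0583916  -3.96933716  0.66760477] [-1.0825706   0.04229198 -0.01543682] [0.99990709 0.01326172 0.00315382]
carton front slope 0.0126 y@.52 0.1930 x 0.4669 0.5984
plate back slope 0.0203 y@.52 0.2303 x 0.4641 0.5949
plate front slope 0.0099 y@.52 0.2186 x 0.4641 0.5740
```

View pics/side7.png

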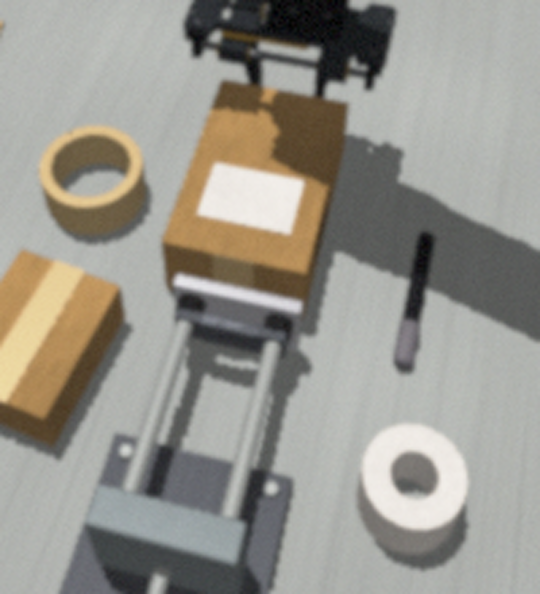

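The carton is sliding squarely at about 4 N, with 25 mm to the plate. I'm slowing down.

>>> play_rows(translation=[[0,0.015,0],[0,0.03,0],[0,0.045,0],[0,0.06,0],[0,0.07,0],[0,0.08,0],[0,0.09,0],[0,0.1,0],[0,0.11,0],[0,0.12,0],[0,0.13,0]], rot=[[0,0,0],[0,0,0],[0,0,0],[0,0,0],[0,0,0],[0,0,0],[0,0,0],[0,0,0],[0,0,0],[0,0,0],[0,0,0]], hand=[-0.3,-0.3,-0.3,-0.3,-0.3,-0.3,-0.3,-0.3,-0.3,-0.3,-0.3])

```text
time: 13.58
ee_pos: [0.5353, 0.0007, 0.0568]
tcp_rot: [[0.003, 1.0, 0.013], [-0.004, 0.013, -1.0], [-1.0, 0.003, 0.004]]
wrist_force: [-0.0, -6.6, 1.6]
grip_width: 0.0565
```

>>> play_rows(translation=[[0,0.007,0],[0,0.014,0],[0,0.021,0],[0,0.028,0],[0,0.028,0]], rot=[[0,0,0],[0,0,0],[0,0,0],[0,0,0],[0,0,0]], hand=[-0.3,-0.3,-0.3,-0.3,-0.3])

```text
time: 14.2
ee_pos: [0.5352, 0.0045, 0.0568]
tcp_rot: [[0.003, 1.0, 0.013], [-0.005, 0.013, -1.0], [-1.0, 0.003, 0.005]]
wrist_force: [-0.5, -6.3, 1.8]
grip_width: 0.0566
```

```bash
python3 chk.py 8
```

```text
14.2 [0.53523327 0.00451727 0.05679189] [-0.47559824 -6.29295975  1.7625058 ] [-1.37870996  0.08639617  0.10424614] [0.99990685 0.01330902 0.0030284 ]
carton front slope 0.0245 y@.52 0.2147 x 0.4668 0.5979
plate back slope 0.0054 y@.52 0.2309 x 0.4641 0.5738
plate front slope 0.0118 y@.52 0.2151 x 0.4641 0.5738
```

>>> play_rows(translation=[[0,0.005,0],[0,0.01,0],[0,0.015,0],[0,0.015,0]], rot=[[0,0,0],[0,0,0],[0,0,0],[0,0,0]], hand=[-0.3,-0.3,-0.3,-0.3])

```text
time: 14.75
ee_pos: [0.5352, 0.0063, 0.0568]
tcp_rot: [[0.003, 1.0, 0.013], [-0.005, 0.013, -1.0], [-1.0, 0.003, 0.005]]
wrist_force: [-0.4, -6.7, 1.5]
grip_width: 0.0568
```

>>> play_rows(translation=[[0,0.005,0],[0,0.01,0],[0,0.01,0]], rot=[[0,0,0],[0,0,0],[0,0,0]], hand=[-0.3,-0.3,-0.3])

```text
time: 15.12
ee_pos: [0.5351, 0.0071, 0.0568]
tcp_rot: [[0.003, 1.0, 0.013], [-0.006, 0.013, -1.0], [-1.0, 0.003, 0.006]]
wrist_force: [0.1, -5.8, 2.1]
grip_width: 0.0568
```

>>> play_rows(translation=[[0,0.005,0],[0,0.01,0],[0,0.01,0]], rot=[[0,0,0],[0,0,0],[0,0,0]], hand=[-0.3,-0.3,-0.3])

```text
time: 15.5
ee_pos: [0.5351, 0.0076, 0.0568]
tcp_rot: [[0.003, 1.0, 0.012], [-0.007, 0.012, -1.0], [-1.0, 0.003, 0.007]]
wrist_force: [0.3, -9.0, 2.1]
grip_width: 0.0564
```

>>> play_rows(translation=[[0,0.005,0],[0,0.01,0],[0,0.01,0]], rot=[[0,0,0],[0,0,0],[0,0,0]], hand=[-0.3,-0.3,-0.3])

```text
time: 15.88
ee_pos: [0.535, 0.0078, 0.0568]
tcp_rot: [[0.003, 1.0, 0.012], [-0.009, 0.012, -1.0], [-1.0, 0.003, 0.009]]
wrist_force: [-0.1, -9.5, 1.8]
grip_width: 0.0565
```

```bash
python3 chk.py 9
```

```text
15.875 [0.5350255  0.00778918 0.05678606] [-0.08995865 -9.48698023  1.84121429] [-2.05945388  0.03096506  0.20914198] [0.99992774 0.01168144 0.00283739]
carton front slope 0.0262 y@.52 0.2169 x 0.4665 0.5975
plate back slope 0.0151 y@.52 0.2313 x 0.4639 0.5957
plate front slope 0.0168 y@.52 0.2175 x 0.4639 0.5957
```

View pics/side9.png

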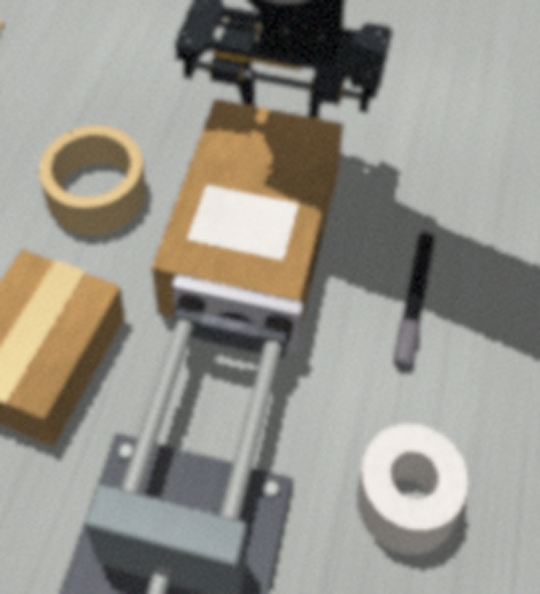

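The force is rising with almost no travel, so the carton is on the plate and the plunger is flush with it. I'm pressing a little more to seat it.

>>> play_rows(translation=[[0,0.006,0],[0,0.013,0],[0,0.02,0],[0,0.02,0]], rot=[[0,0,0],[0,0,0],[0,0,0],[0,0,0]], hand=[-0.3,-0.3,-0.3,-0.3])

```text
time: 16.42
ee_pos: [0.5351, 0.0084, 0.0568]
tcp_rot: [[0.003, 1.0, 0.011], [-0.012, 0.011, -1.0], [-1.0, 0.003, 0.012]]
wrist_force: [0.6, -12.0, 1.4]
grip_width: 0.0565
```

>>> play_rows(translation=[[0,0.007,0],[0,0.014,0],[0,0.02,0],[0,0.02,0]], rot=[[0,0,0],[0,0,0],[0,0,0],[0,0,0]], hand=[-0.3,-0.3,-0.3,-0.3])

```text
time: 16.92
ee_pos: [0.5351, 0.0086, 0.0569]
tcp_rot: [[0.003, 1.0, 0.009], [-0.015, 0.009, -1.0], [-1.0, 0.003, 0.015]]
wrist_force: [1.0, -14.2, 1.3]
grip_width: 0.0563
```

>>> play_rows(translation=[[0,0.01,0],[0,0.02,0],[0,0.03,0],[0,0.03,0]], rot=[[0,0,0],[0,0,0],[0,0,0],[0,0,0]], hand=[-0.3,-0.3,-0.3,-0.3])

```text
time: 17.42
ee_pos: [0.5351, 0.0092, 0.057]
tcp_rot: [[0.004, 1.0, 0.008], [-0.019, 0.008, -1.0], [-1.0, 0.003, 0.019]]
wrist_force: [0.9, -16.6, 2.0]
grip_width: 0.0566
```

```bash
python3 chk.py 10
```

```text
17.425 [0.53508372 0.00924229 0.05697574] [  0.94281694 -16.61861616   2.00246664] [-3.81239949 -0.01295818  0.60101811] [0.99996473 0.00767467 0.00341272]
carton front slope 0.0315 y@.52 0.2178 x 0.4670 0.5971
plate back slope 0.0124 y@.52 0.2330 x 0.4634 0.5953
plate front slope 0.0134 y@.52 0.2189 x 0.4634 0.5953
```

View pics/side10.png

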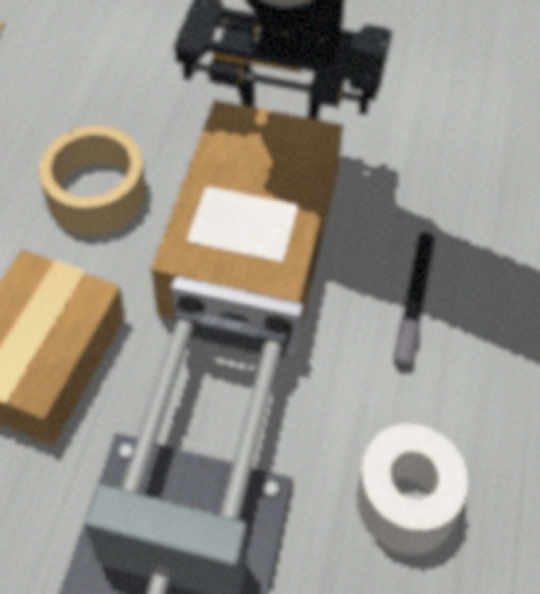

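The plate gave about 1.5 mm at 16.6 N, so the carton is seated. I'm backing off smoothly.

>>> play_rows(translation=[[0,-0.02,0],[0,-0.04,0],[0,-0.08,0],[0,-0.15,0],[0,-0.25,0],[0,-0.4,0],[0,-0.5,0],[0,-0.5,0.3],[0,-0.5,0.7],[0,-0.5,1],[0,-0.5,1]], rot=[[0,0,0],[0,0,0],[0,0,0],[0,0,0],[0,0,0],[0,0,0],[0,0,0],[0,0,0],[0,0,0],[0,0,0],[0,0,0]], hand=[-0.3,-0.3,-0.3,-0.3,-0.3,-0.3,-0.3,-0.3,-0.3,-0.3,-0.3])

```text
time: 18.85
ee_pos: [0.537, -0.0665, 0.2102]
tcp_rot: [[0.009, 1.0, 0.007], [-0.018, 0.007, -1.0], [-1.0, 0.009, 0.018]]
wrist_force: [-0.4, 0.1, -1.4]
grip_width: 0.0568
```

```bash
python3 chk.py 11
python3 - <<'E'
from h import *
d=bot.get_image('side')[1]; im,ds=bot.get_image('scene'); cv2.imwrite('pics/scene11.png',cv2.resize(im[120:270,270:490],None,fx=3.6,fy=3.6,interpolation=cv2.INTER_CUBIC))
for n,dd in(('side',d),('scene',ds)):
    P=cloud(n,dd); m=(dd>0)&(P[...,0]>.44)&(P[...,0]<.62)&(P[...,2]>.074)&(P[...,2]<.086)&(P[...,1]>-.0)&(P[...,1]<.21)
    q=P[m]; y=q[:,1]; ys=np.linspace(.02,.2,18)
    yc=(ys[:-1]+ys[1:])/2
    for f in(np.min,np.max):
        v=[f(q[(y>=a)&(y<b),0]) for a,b in zip(ys[:-1],ys[1:])]; p=np.polyfit(yc,v,1); print(n,'yaw',-p[0],'x@.1',np.polyval(p,.1))
    print('rear y',np.percentile(y,.5), 'z', np.median(q[:,2]))
E
```

```text
18.85 [ 0.53697091 -0.06645706  0.21023867] [-0.42804893  0.06594041 -1.37994421] [-0.06562819  0.00671974  0.02164896] [0.99993149 0.00724406 0.00919397]
carton front slope 0.0344 y@.52 0.2161 x 0.4665 0.5986
plate back slope 0.0199 y@.52 0.2308 x 0.4639 0.5747
plate front slope 0.0209 y@.52 0.2171 x 0.4639 0.5747
side yaw 0.016779515908036974 x@.1 0.4684963382586797
side yaw 0.010194534551499702 x@.1 0.597491554188431
rear y 0.020257172328013853 z 0.07961156536967551
scene yaw 0.024864402731029932 x@.1 0.4697796566761229
scene yaw 0.023727361594631645 x@.1 0.6030911565328623
rear y 0.01834269723010339 z 0.0796899358833621
```

View pics/side11.png

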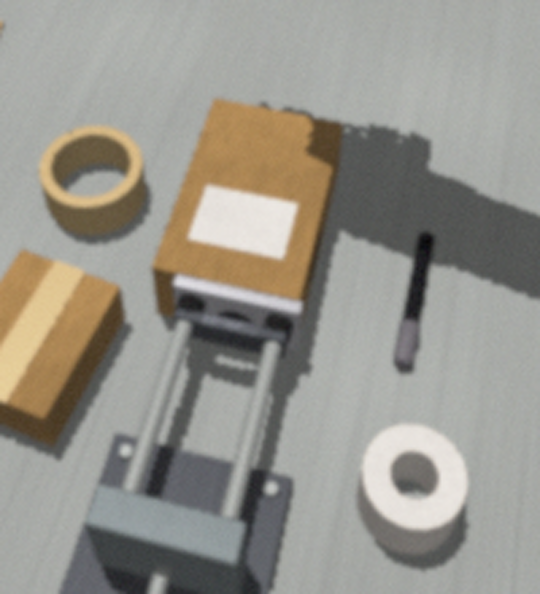

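View pics/scene11.png

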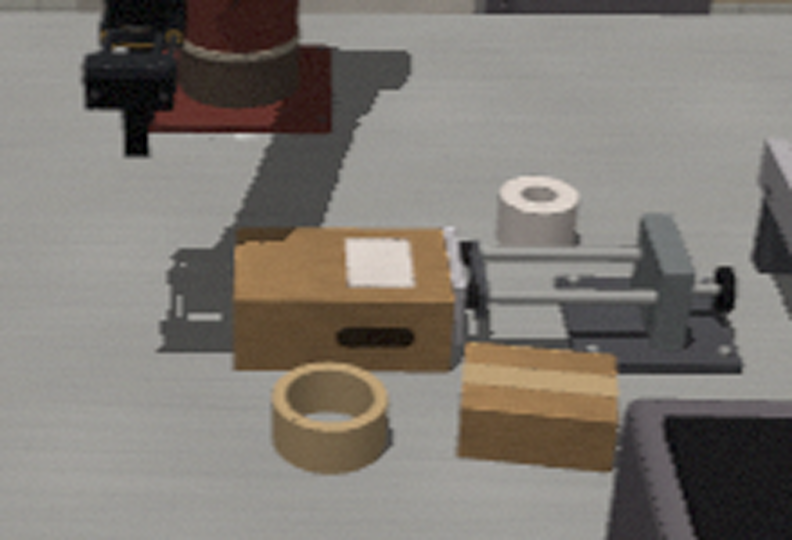

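Seen from above, carton and plate show no gap at about (237,290). I'll check the contact line with the wrist camera from overhead.

>>> play_rows(translation=[[0,0.2,0.1],[0,0.5,0.2],[0,0.8,0.2],[0,1,0.2],[0,1,0.2]], rot=[[0,0,0],[0,0,0],[0,0,0],[0,0,0],[0,0,0]], hand=[-0.3,-0.3,-0.3,-0.3,-0.3])

```text
time: 19.62
ee_pos: [0.5334, 0.0869, 0.234]
tcp_rot: [[-0.001, 1.0, 0.012], [-0.02, 0.012, -1.0], [-1.0, -0.001, 0.02]]
wrist_force: [-0.8, -0.4, -0.5]
grip_width: 0.0565
```

>>> play_rows(translation=[[0,0.15,0],[0,0.3,0],[0,0.3,0]], rot=[[0,0,0],[0,0,0],[0,0,0]], hand=[-0.3,-0.3,-0.3])

```text
time: 20.0
ee_pos: [0.5331, 0.1343, 0.2334]
tcp_rot: [[-0.001, 1.0, 0.015], [-0.021, 0.015, -1.0], [-1.0, -0.002, 0.021]]
wrist_force: [0.6, -0.8, 0.4]
grip_width: 0.0566
```

Run:
```python
from h import *
s=bot.read_state(); print(s['time'],s['ee_pos'],s['wrist_force'])
im,d=bot.get_image('wrist'); cv2.imwrite('pics/wrist12.png',im)
np.save('w12.npy',d)
```

```text
20.0 [0.53307303 0.13429016 0.23343997] [ 0.55628806 -0.76039706  0.42423765]
```

View pics/wrist12.png

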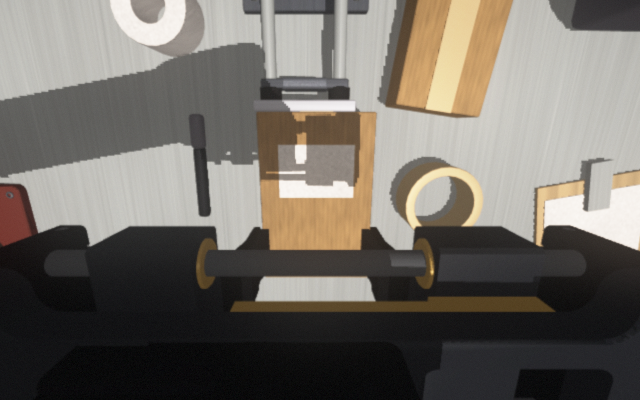

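Run:
```python
from h import *
im=cv2.imread('pics/wrist12.png'); cv2.imwrite('pics/w12z.png',cv2.resize(im[75:165,245:390],None,fx=5.4,fy=5.4,interpolation=cv2.INTER_CUBIC))
d=np.load('w12.npy'); f=200/np.tan(np.radians(70.81/2))
for u in (265,285,305,325,345): print(u,[round(float(x),3) for x in d[98:116,u]])
```

```text
265 [0.306, 0.307, 0.299, 0.299, 0.299, 0.299, 0.299, 0.3, 0.301, 0.301, 0.3, 0.3, 0.302, 0.302, 0.301, 0.302, 0.302, 0.301]
285 [0.373, 0.373, 0.299, 0.298, 0.299, 0.298, 0.299, 0.299, 0.299, 0.3, 0.3, 0.302, 0.302, 0.303, 0.302, 0.3, 0.303, 0.302]
305 [0.374, 0.373, 0.299, 0.298, 0.299, 0.299, 0.299, 0.299, 0.301, 0.301, 0.3, 0.301, 0.302, 0.302, 0.302, 0.302, 0.302, 0.304]
325 [0.375, 0.372, 0.299, 0.298, 0.297, 0.3, 0.299, 0.3, 0.3, 0.301, 0.301, 0.299, 0.302, 0.3, 0.302, 0.302, 0.302, 0.302]
345 [0.307, 0.307, 0.299, 0.298, 0.299, 0.298, 0.299, 0.299, 0.3, 0.299, 0.302, 0.301, 0.302, 0.303, 0.302, 0.301, 0.301, 0.301]
```

View pics/w12z.png

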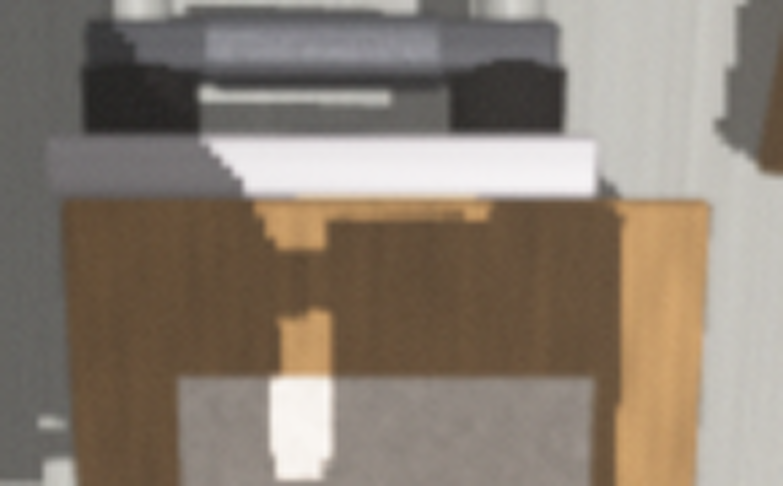

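The contact line at rows 109–112 is closed and parallel to the plate over its whole width. The label is on top, the bystanders haven't moved, and the gripper is clear. Handing in.

Run:
```python
from plant import bot
print(bot.finish_job())
```

```text
the job is handed in; nothing more can be done
None
```

The carton is toppled and lies flat with its white label on top, pushed home against the stop plate. I handed the job in at about 20 s; no verdict was reported.

- **Toppling:** I pushed the label side at about 0.16 m height with 2–3 N until the carton passed its balance point and fell by itself.
- **Sliding:** I pushed the carton's rear end with both fingertips at about 4 N, rising to about 6 N on the plunger. It then stiffened on the plate, which gave about 1.5 mm at 16.6 N before I backed off slowly.
- **Last checks:** The wrist view showed no gap between carton and plate across the plate's width. The other things looked unmoved in the pictures. The gripper was clear, with wrist force within noise.
- **Disagreements:**
  - The carton sits about 13–15 mm to +x of the stop's centre line. That is roughly the offset it started with (about 12 mm), and I did not correct it.
  - The cameras put the carton's final yaw anywhere from 0.010 to 0.025 rad. The stop's own yaw also scattered, around 0.013 rad, so I relied on the closed contact line for squareness.
  - I judged the plunger flush from the push force and the closed contact, because it can't be seen directly.

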